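# Sort two core plugs through the diverter chute

## Task

Two rock core plugs stand on the desk beside the sorting chute. Feed both through its sloping mouth, throwing the hand lever over before each one as needed, so that the wide plug ends up in the plain pan (bar handle on its front) and the slim plug in the partitioned box (round knob on its front); look first which of the two drawers stands on which side. Do not push the dropper bottle or the flat black case out of place.

Things in the scene. Friction and masses are not known exactly. Their poses are not given: they have to be found in the camera images.
- chute: Sorting chute, fixed: 348 mm wide (y), 130 deep (x), clear front and clear sloping shoulders; grey feed head in the middle (y -60 to 60), its roof rising at 40 degrees from z = 205 at the front (x = -65) to 314 at the back. Origin: centre of underside; x from the front (robot side) to the back, y left, z up. The drawers under the shoulders can be reached only through the feed mouth.
- feed_mouth (a point): Centre of the rim of the feed mouth: a square hole 48 x 48 mm in a collar 15 mm proud of the sloping roof (passage 19 mm long, open below; collar walls 4 mm). Way in: direction (0.643, 0, -0.766) in the chute's frame, 40 degrees from vertical; an upright plug does not fit. Pushed in straight by about 28 mm and let go, a plug slides in by itself. Site axes are the chute's.
- lever_grip (a point): Centre of the hand lever's grip: a black round handle 19 mm thick, 50 mm long, pointing straight forward (chute's -x) from the lever's upper end. In the chute's frame it lies at x = -107 mm, y = 98 sin(q), z = 107 + 98 cos(q) mm, q being joint diverter; the pivot axis is along x at y = 0, z = 107. Its axes turn with the lever.
- diverter (a joint): Angle of lever and flap, one rigid piece (rad): 0 upright, +0.6 fully left (chute's +y), -0.6 fully right, hard stops. The flap is in line with the lever: leaning LEFT it shuts the left side and things fall into the RIGHT drawer; leaning RIGHT, into the LEFT one. Stays where it is left; about 2 N along its arc moves it; starts anywhere. Throw it to within 0.1 of the stop before feeding.
- pan_handle (a point): Middle of the straight bar handle (11 mm thick, 75 long) on the front of the plain pan, which takes the wide plug: steel, 118 (x) x 106 (y) x 40 mm high, undivided. In this frame (axes parallel to the chute's) the pan's middle lies at x = +94, y = 0 and its underside, on the desk, at z = -22 mm. It stands under the chute's left or right shoulder (chute's y = +116 or -116). Fixed.
- box_knob (a point): Round knob on the front of the partitioned box, which takes the slim plug: steel, same size as the pan, with one low partition in the middle. In this frame (axes parallel to the chute's) the box's middle lies at x = +94, y = 0 and its underside at z = -22 mm. It stands under the chute's other shoulder. Fixed.
- wide_plug_center (a point): Wide core plug, a grey stone cylinder 38 mm across and 72 mm long, about 0.19 kg, standing upright on the desk. Point: its centre, half-way up (z = 36 mm as it stands); z along its length.
- slim_plug_center (a point): Slim core plug, a grey stone cylinder 25 mm across and 62 mm long, about 0.07 kg, standing upright on the desk. Point: its centre, half-way up (z = 31 mm as it stands); z along its length.
- dropper_bottle: Bystander: dropper bottle 42 x 41 mm, 110 mm tall, loose, in front of the microscope. Origin: centre of its underside. (The microscope, fixed, stands between the robot's start and the chute: it fills x 0.40 to 0.83, y -0.12 to 0.15 in the world, up to 0.45 m high. Go round or over it.)
- stage_micrometer: Bystander: flat black case 37 x 91 x 12 mm lying loose on the desk in front of the chute. Origin: centre of its underside.
Not all that is in view belongs to the job. What is shaped like the part that bears wide_plug_center but pink is not meant.

How it is judged:
By the outcome, as a careful person would: the job done as asked, in the order asked, and still so for the second after the job is handed in, with the robot touching nothing.
It also fails if it takes over 67 s, if anything falls off the work surface, if the arm or the gripper's body presses on something with over 40 N, if the wrist force passes 120 N, or if a joint passes its speed limit or range.

## Robot

A 6-joint arm with a two-finger parallel gripper is mounted at the origin on a cart in front of the work surface, level with it; the furniture and walls round the work are solid. World frame = base frame: x ahead of the robot, y to its left, z up, the work surface at z = 0. Lengths are in m, angles in rad, forces in N, time in s.
With the tool pointing down it reaches from about 0.275 to 0.75 m from the base axis. Payload 10.2 kg.
Tool frame: the origin (TCP) lies midway between the tips of the shut fingers; the grasp point (between the pads) lies 19 mm behind it (env.hold_point_z is the distance from the TCP to the grasp point, in m); x points along the fingers, z is the direction in which the jaws open and shut, and the axes are right-handed (so a half turn about x gives the same grasp; the last joint's range is limited). The gripper opens to 85 mm and grips with 20 to 120 N. Pads are 22 mm wide; open, the fingers measure 114 mm over their backs; the gripper's body (76 mm by 85 mm) begins 54 mm behind the grasp point. The pads swing forward as they close: fully open they stand 13 mm farther back than shut.
Start: joints at [0.904, 0.313, 1.498, -0, 1.331, -0.223], TCP at [0.225, 0.474, 0.231] pointing down, gripper open.
Joint ranges: [-2.94, 2.94], [-0.97, 2.17], [0.19, 2.56], [-1.23, 4.37], [0.02, 3.11], [-2.88, 2.88]. Speed limits (rad/s): [2.39, 2.39, 3.01, 3.14, 3.14, 3.14].

## Interface

Orientations are given as a unit quaternion [x, y, z, w].
In Python, from bench import env, kinematics, monitor, eyes, job gives the robot as it stands. The module is installed in compiled form; this text tells all that it offers. Calls block until the motion is done:
- env.reach(position, orientation): joint-space move of the TCP to a pose.
- env.movel(position, velocity=0.15, frame=None, guard=None): straight line of the TCP; frame=None keeps the orientation; velocity is the mean speed in m/s. With guard (N) it stops when the force on the tool has changed by that much, and returns True; else False.
- env.set_joints(angles): joint-space move.
- env.release() and env.close_gripper(effort=None): open the fingers fully, or close them until they stop; effort is the grip in N (None keeps the last).
- env.hold(seconds).
- kinematics.ik(position, orientation): joint angles nearest the present ones, or None.
- monitor.sense(): the state.
- eyes.grab_frame(name): name is "scene" or "top"; returns a dict with "frame" (384x512x3 uint8, red, green, blue), "mtx" (3x3 intrinsics, pixels), "view" (4x4, takes a point from world to camera coordinates). Camera axes: x right, y down, z forward; pixel columns grow to the right and rows downward; lengths in m; the calibration is good to about 2 mm. A picture is of the moment at which its call begins. There is no depth.
A pose or a line that the arm cannot do raises env.MotionError and nothing moves.
- job.hand_in(): hands the job in, once; it reports no verdict.
The state is a dict: "clock": time; "joints": joint angles; "qvel": joint speeds; "joint_efforts": joint torques, N m; "position": TCP position; "ee_rot": TCP orientation; "contact_force": force on the tool from outside, world axes, zero at the start; "ft_torque": the same for the moment, N m; "finger_gap": opening from 0.0 (shut) to 1.0 (fully open).
Only numpy, scipy, OpenCV 4.12 (cv2) and the standard library are available. Lean on these libraries where they do the work, as an engineer would, in place of code of your own. Each camera call takes 0.05 s, during which the arm holds its last target. There are 200 camera calls.

## Working session

There is one attempt and no reset: what is moved stays moved. The work goes in short steps, each a Python script; the robot and the scene stay as the last script left them, time stands still between calls to the robot, and variables do not carry over. Pictures are saved under pics/ and viewed, about 8 in all and at most 12, crops included, and the job is handed in when it is done.

```bash
mkdir -p pics; python3 - <<'E'
from bench import env, kinematics, monitor, eyes, job
import cv2, numpy as np, pickle
d={}
for n in("scene","top"):
    f=eyes.grab_frame(n); d[n]=f
    cv2.imwrite(f"pics/{n}0.png",cv2.resize(f["frame"][:,:,::-1],(800,600),interpolation=cv2.INTER_CUBIC))
    v=np.array(f["view"]);print(n,np.round(f["mtx"],1).tolist(),"cam",(-v[:3,:3].T@v[:3,3]).round(3),v[2,:3].round(3))
pickle.dump(d,open("f0.pkl","wb"))
s=monitor.sense();print(s, env.hold_point_z)
E
```

```text
scene [[490.9, 0.0, 256.5], [0.0, 490.9, 185.8], [0.0, 0.0, 1.0]] cam [-0.201  0.088  0.852] [ 0.686 -0.303 -0.661]
top [[402.0, 0.0, 255.8], [0.0, 402.0, 190.9], [0.0, 0.0, 1.0]] cam [ 0.282 -0.219  1.051] [ 0.21  -0.017 -0.978]
{'clock': 0.1, 'joints': array([ 9.03580059e-01,  3.13424981e-01,  1.49836718e+00, -3.31886193e-06,
        1.33099542e+00, -2.23424865e-01]), 'qvel': array([-0.00132955, -0.00186375, -0.0020942 , -0.00028105,  0.00077599,
        0.00039113]), 'joint_efforts': array([ 2.03864431e-03, -4.12905121e+01, -2.60143876e+01, -1.64634002e-04,
        3.03731336e-03, -4.51874212e-05]), 'position': array([0.22529491, 0.47394668, 0.23077419]), 'ee_rot': array([-0.37784354,  0.59817826,  0.37755955,  0.59738247]), 'contact_force': array([-0.6971135 ,  0.2962693 ,  0.18929531]), 'ft_torque': array([ 0.00939214,  0.02035749, -0.00496303]), 'finger_gap': 1.0015444111842775} 0.0187
```

View pics/scene0.png

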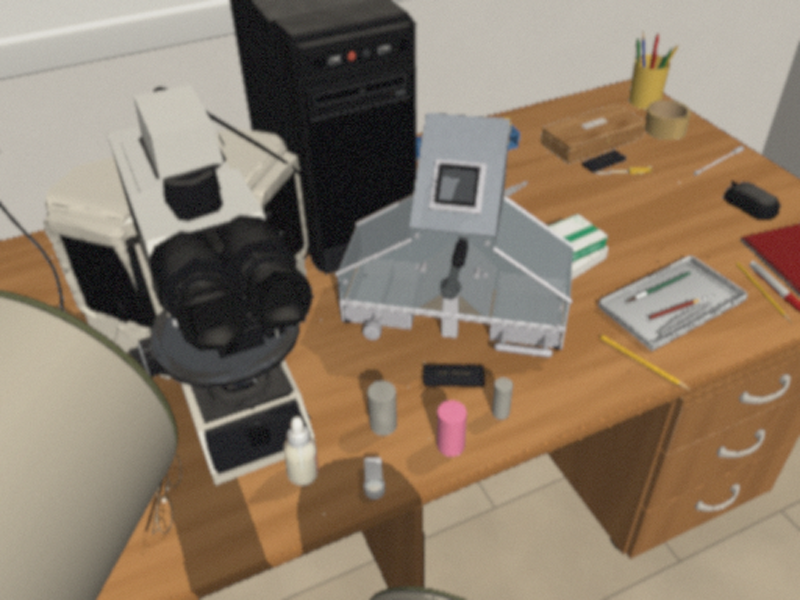

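View pics/top0.png

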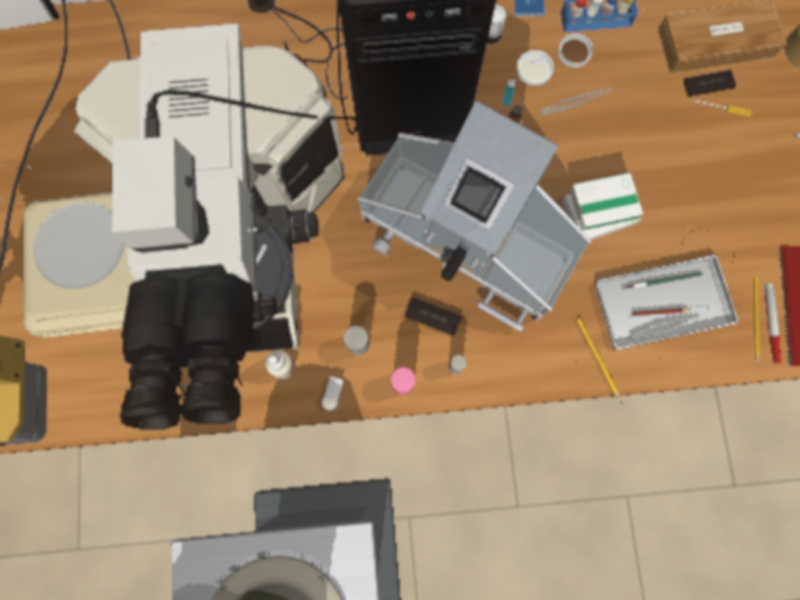

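Top view: the knob (box) is at about (382,243), so it is on the chute's left. The bar handle (pan) is at about (505,310), on the right. Three things could be a plug: grey wide (356,340), pink (403,380), which is the decoy, and grey slim (458,363). The metal piece at (333,393) is lying down and is not a plug. I'll enlarge to confirm.

```bash
python3 - <<'E'
import cv2, numpy as np, pickle
d=pickle.load(open("f0.pkl","rb"))
def crop(n,x0,y0,w,h,s,o):
    im=d[n]["frame"][y0:y0+h,x0:x0+w,::-1]
    im=cv2.resize(im,None,fx=s,fy=s,interpolation=cv2.INTER_CUBIC)
    for k in range(0,w,20): cv2.putText(im,str(x0+k),(k*s,10),0,.35,(0,0,255)); cv2.line(im,(k*s,12),(k*s,18),(0,0,255),1)
    for k in range(0,h,20): cv2.putText(im,str(y0+k),(0,k*s+4),0,.35,(0,0,255))
    cv2.imwrite("pics/"+o,im)
crop("top",200,60,190,150,4,"tc.png"); crop("scene",205,65,170,148,4,"sc.png")
crop("top",160,185,160,85,5,"tp.png")
E
```

```text
(no output)
```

View pics/tc.png

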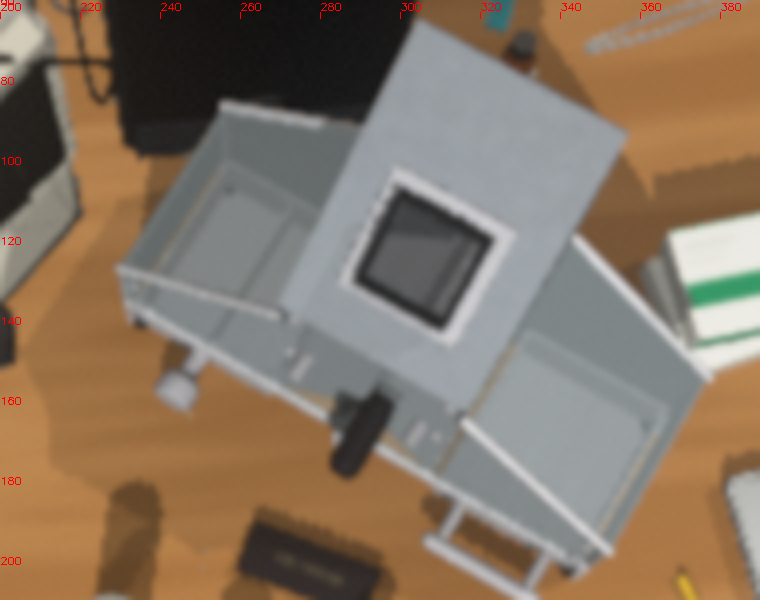

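View pics/sc.png

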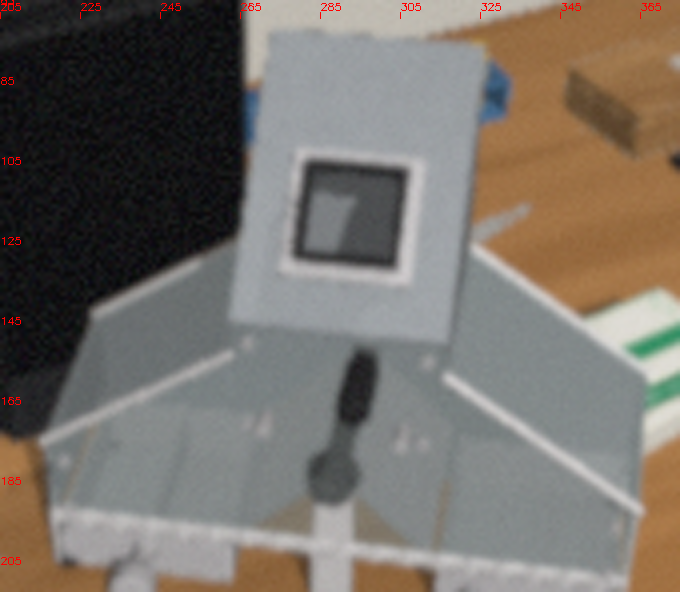

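View pics/tp.png

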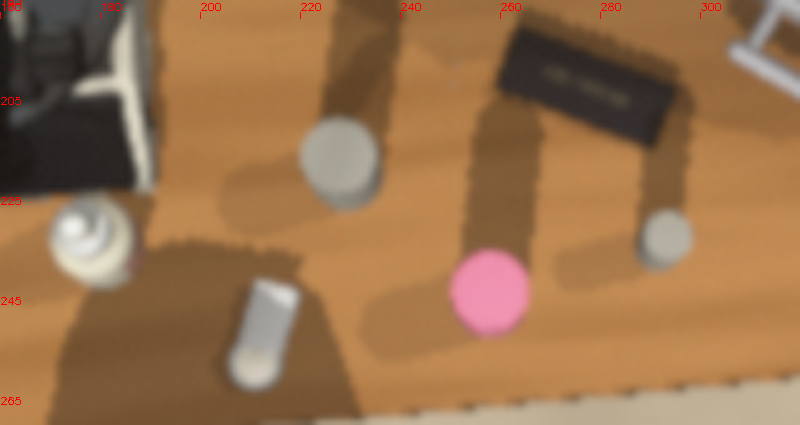

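```bash
cat > h.py <<'E'
import numpy as np, pickle
from scipy.optimize import least_squares
from scipy.spatial.transform import Rotation as R
def proj(f,P):
    v=np.array(f["view"]);p=np.atleast_2d(P)@v[:3,:3].T+v[:3,3];q=p@np.array(f["mtx"]).T;return q[:,:2]/q[:,2:]
def ray(f,uv,z):
    v=np.array(f["view"]);c=-v[:3,:3].T@v[:3,3];r=v[:3,:3].T@np.linalg.solve(f["mtx"],[*uv,1]);return c+r*(z-c[2])/r[2]
def tri(fs,uvs):
    return least_squares(lambda p:np.concatenate([(proj(f,p)[0]-u) for f,u in zip(fs,uvs)]),[.5,-.3,.1])
def chute(pose,P):
    x,y,a=pose;c,s=np.cos(a),np.sin(a);P=np.atleast_2d(P);return P@np.array([[c,-s,0],[s,c,0],[0,0,1]]).T+[x,y,0]
E
python3 - <<'E'
from h import *
d=pickle.load(open("f0.pkl","rb"));T,S=d["top"],d["scene"]
t=np.array([[305,65],[357,93.75],[270.75,136.25],[315,162.5]]);s=np.array([[271.75,72.5],[326.25,76],[262.5,145],[317,150.75]])
C=np.array([[65,60,314],[65,-60,314],[-65,60,205],[-65,-60,205]])/1e3
def res(p): return np.concatenate([(proj(T,chute(p,C))-t).ravel(),(proj(S,chute(p,C))-s).ravel()])
r=least_squares(res,[.6,-.35,-.5],loss="soft_l1");print("chute",r.x.round(4),np.degrees(r.x[2]));print(res(r.x).reshape(-1,2).round(1).tolist())
p=r.x;np.save("chute.npy",p)
m=tri([T,S],[(306.3,124.3),(293.25,119)]);print("mouth w",m.x.round(4),m.cost);c,s_=np.cos(p[2]),np.sin(p[2])
inv=lambda w:np.array([c*(w[0]-p[0])+s_*(w[1]-p[1]),-s_*(w[0]-p[0])+c*(w[1]-p[1]),w[2]])
print("mouth chute",inv(m.x).round(4))
for q in np.arange(-.6,.61,.1):
    G=chute(p,[[x,.098*np.sin(q),.107+.098*np.cos(q)] for x in(-.132,-.082)]);print(round(q,1),proj(T,G).round(0).tolist(),proj(S,G).round(0).tolist())
for n,a,b,z in(("wide",(228,216.4),(244.5,250.5),.072),("slim",(293.4,232.4),(322,245.8),.062),("pink",(258,243.4),(290,261),.072)):
    print(n,ray(T,a,z).round(4),ray(S,b,z).round(4))
print("bottle",ray(T,(177,232),.11).round(3),"case",[ray(T,u,.012).round(3).tolist() for u in((264,190),(295,202.5),(291,214.5),(259.5,202.5))])
print("knob",ray(T,(244.5,157),.022),"bar",ray(T,(320,201),.022), [inv(ray(T,u,.022)).round(3) for u in((244.5,157),(320,201))])
E
```

```text
chute [ 0.6017 -0.363  -0.6351] -36.38948304414799
[[-0.3, -0.3], [0.4, -0.5], [-0.8, -0.3], [2.2, 0.3], [0.7, -0.2], [-0.1, 0.5], [-0.4, 0.7], [-0.2, 0.7]]
mouth w [ 0.5869 -0.3524  0.2508] 0.05632236299162902
mouth chute [-0.0182 -0.0003  0.2508]
-0.6 [[299.0, 189.0], [310.0, 170.0]] [[311.0, 177.0], [313.0, 162.0]]
-0.5 [[296.0, 187.0], [307.0, 168.0]] [[307.0, 175.0], [310.0, 160.0]]
-0.4 [[293.0, 184.0], [304.0, 165.0]] [[303.0, 173.0], [306.0, 158.0]]
-0.3 [[289.0, 182.0], [301.0, 163.0]] [[298.0, 171.0], [301.0, 156.0]]
-0.2 [[286.0, 179.0], [297.0, 160.0]] [[294.0, 170.0], [297.0, 155.0]]
-0.1 [[282.0, 177.0], [293.0, 158.0]] [[289.0, 168.0], [293.0, 154.0]]
-0.0 [[278.0, 175.0], [290.0, 156.0]] [[284.0, 168.0], [288.0, 153.0]]
0.1 [[274.0, 172.0], [286.0, 153.0]] [[280.0, 167.0], [284.0, 153.0]]
0.2 [[270.0, 170.0], [282.0, 151.0]] [[275.0, 167.0], [279.0, 153.0]]
0.3 [[266.0, 168.0], [278.0, 150.0]] [[271.0, 168.0], [275.0, 153.0]]
0.4 [[263.0, 167.0], [274.0, 148.0]] [[266.0, 169.0], [271.0, 154.0]]
0.5 [[259.0, 165.0], [271.0, 147.0]] [[262.0, 170.0], [267.0, 155.0]]
0.6 [[256.0, 164.0], [268.0, 146.0]] [[258.0, 171.0], [263.0, 157.0]]
wide [ 0.4347 -0.1618  0.072 ] [ 0.4336 -0.1613  0.072 ]
slim [ 0.3817 -0.3185  0.062 ] [ 0.3814 -0.3182  0.062 ]
pink [ 0.3621 -0.2291  0.072 ] [ 0.367  -0.2335  0.072 ]
bottle [ 0.403 -0.042  0.11 ] case [[0.505, -0.259, 0.012], [0.465, -0.336, 0.012], [0.434, -0.322, 0.012], [0.473, -0.244, 0.012]]
knob [ 0.5978189  -0.21507518  0.022     ] bar [ 0.46069779 -0.40056403  0.022     ] [array([-0.091,  0.117,  0.022]), array([-0.091, -0.114,  0.022])]
```

```bash
cat >> h.py <<'E'
p=np.load("chute.npy")
W=lambda *P:chute(p,P)[0]
def quat(tilt,sg,yaw=None):   # tool x at tilt from vertical toward chute +x, jaws along chute y
    yaw=p[2] if yaw is None else yaw
    ex=np.array([np.cos(yaw),np.sin(yaw),0]);ey=np.array([-np.sin(yaw),np.cos(yaw),0])
    x=np.sin(tilt)*ex-np.cos(tilt)*np.array([0,0,1]);z=sg*ey
    return R.from_matrix(np.stack([x,np.cross(z,x),z],1)).as_quat()
way=chute(p,[np.sin(np.radians(40)),0,-np.cos(np.radians(40))])[0]-chute(p,[0,0,0])[0]
E
python3 - <<'E'
from h import *
from bench import env,kinematics,monitor
d=pickle.load(open("f0.pkl","rb"));T,S=d["top"],d["scene"]
n=-way; P0=W(0,0,.2595)+.015*n
for f,u in((T,(305.9,124.7)),(S,(292.9,118))):
    v=np.array(f["view"]);c=-v[:3,:3].T@v[:3,3];r=v[:3,:3].T@np.linalg.solve(f["mtx"],[*u,1]);w=c+r*(n@(P0-c))/(n@r)
    c_,s_=np.cos(p[2]),np.sin(p[2]);print("rim chute",c_*(w[0]-p[0])+s_*(w[1]-p[1]),-s_*(w[0]-p[0])+c_*(w[1]-p[1]),w[2])
print("mid-roof rim",-.0096,.271)
v0,t40=0,np.radians(40)
M=W(-.0096,0,.271)
for sg in(1,-1):
  for nm,pos,q in(("retract",[.175,.255,.28],quat(0,sg,.97)),("leverR",W(-.118,-.07,.17),quat(0,sg)),("leverL",W(-.118,.09,.17),quat(0,sg)),("wide",[.434,-.162,.035],quat(0,sg)),("widehi",[.434,-.162,.3],quat(0,sg)),("slim",[.3815,-.3185,.031],quat(0,sg)),("pre",M-.065*way,quat(t40,sg)),("in",M-.007*way,quat(t40,sg)),("out",M-.12*way,quat(t40,sg))):
    j=kinematics.ik(pos,q);print(sg,nm,None if j is None else np.round(j,2))
E
```

```text
rim chute -0.023043286263339447 -0.00033197858696916785 0.2597454963353035
rim chute -0.025168933994411603 -0.0008496727680461606 0.2579618661081482
mid-roof rim -0.0096 0.271
1 retract [ 0.58 -0.23  1.94  0.    1.43 -1.96]
1 leverR [-0.85  0.49  1.41 -0.    1.25 -1.78]
1 leverL [-0.57  0.53  1.34 -0.    1.27 -1.51]
1 wide [-0.61  0.45  1.89 -0.    0.8  -1.55]
1 widehi [-0.61  0.13  1.55 -0.    1.46 -1.55]
1 slim [-0.93  0.51  1.8  -0.    0.83 -1.87]
1 pre [-0.74  0.21  1.55  0.11  0.69 -1.74]
1 in [-0.73  0.33  1.52  0.11  0.6  -1.74]
1 out [-0.75  0.11  1.57  0.11  0.78 -1.74]
-1 retract [ 0.58 -0.23  1.94 -0.    1.43  1.18]
-1 leverR [-0.85  0.49  1.41 -0.    1.25  1.36]
-1 leverL [-0.57  0.53  1.34 -0.    1.27  1.64]
-1 wide [-0.61  0.45  1.89 -0.    0.8   1.59]
-1 widehi [-0.61  0.13  1.55 -0.    1.46  1.59]
-1 slim [-0.93  0.51  1.8  -0.    0.83  1.27]
-1 pre [-0.74  0.21  1.55  0.11  0.69  1.4 ]
-1 in [-0.73  0.33  1.52  0.11  0.6   1.4 ]
-1 out [-0.75  0.11  1.57  0.11  0.78  1.41]
```

```bash
cat >> h.py <<'E'
M=W(-.0242,-.0005,.2588)
t40=np.radians(40)
E
python3 - <<'E'
from h import *
from bench import env,kinematics,monitor,eyes
import cv2
t=lambda:round(monitor.sense()["clock"],2)
b=1.127; j=kinematics.ik([.285*np.cos(b),.285*np.sin(b),.28],quat(0,1,b)); print(np.round(j,2))
env.set_joints(j);print(t())
j=np.array(j);j[0]=-.85;j[5]=-1.78;env.set_joints(j);print(t(),monitor.sense()["position"])
env.close_gripper();print(t())
env.reach(W(-.118,-.07,.26),quat(0,1));print(t())
env.movel(W(-.118,-.07,.172));print(t())
g=env.movel(W(-.118,.05,.172),velocity=.12,guard=12);s=monitor.sense();w=s["position"]-[p[0],p[1],0]
print(t(),g,"y chute",-np.sin(p[2])*w[0]+np.cos(p[2])*w[1],s["contact_force"])
env.movel(W(-.118,-.02,.172),velocity=.2);
env.movel(W(-.118,-.02,.29),velocity=.3);print(t())
for n in("scene","top"):
  f=eyes.grab_frame(n);cv2.imwrite(f"pics/{n}1.png",f["frame"][:,:,::-1]);pickle.dump(f,open(n+"1.pkl","wb"))
s=cv2.imread("pics/scene1.png")[60:260,200:400];q=cv2.imread("pics/top1.png")[60:260,200:400]
cv2.imwrite("pics/a1.png",cv2.resize(np.hstack([s,q]),None,fx=2,fy=2,interpolation=cv2.INTER_CUBIC))
E
```

```text
[ 0.71 -0.3   1.99 -0.    1.45 -1.99]
1.66
3.43 [ 0.25926902 -0.11830174  0.28000707]
4.2
5.38
6.12
6.93 True y chute 0.03313498582080679 [-6.60534817 -6.76236654  4.12237442]
7.89
```

View pics/a1.png

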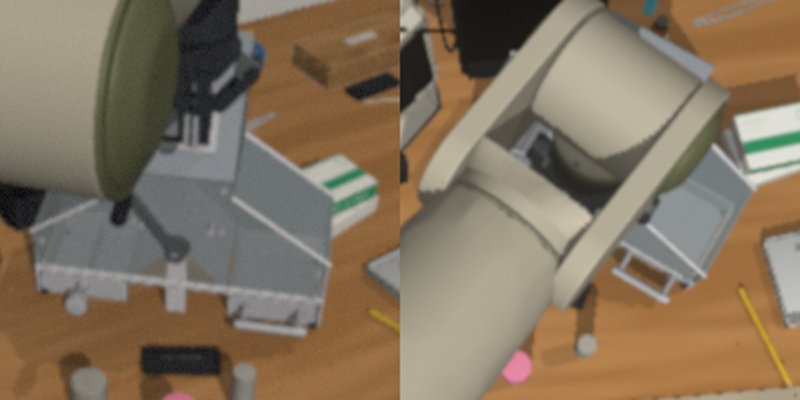

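The lever is fully left: the grip is at scene (260,164), where q=0.6 predicts it. Next I pick and feed the wide plug, which goes to the right drawer (the pan).

```bash
cat >> h.py <<'E'
def pick(xy,ztcp,effort=40):
    from bench import env,monitor
    env.reach([*xy,.19],quat(0,1)); env.release()
    env.movel([*xy,ztcp],velocity=.2,guard=10); env.close_gripper(effort)
    s=monitor.sense();print("gap",s["finger_gap"],s["position"],s["clock"])
    env.movel([*xy,.30],velocity=.25); print("gap up",monitor.sense()["finger_gap"],monitor.sense()["contact_force"])
def look(n,tag,x0,y0,w,h,s):
    from bench import eyes
    import cv2
    f=eyes.grab_frame(n)["frame"][y0:y0+h,x0:x0+w,::-1]
    cv2.imwrite(f"pics/{tag}.png",cv2.resize(f,None,fx=s,fy=s,interpolation=cv2.INTER_CUBIC))
E
python3 - <<'E'
from h import *
from bench import env,kinematics,monitor
pick((.434,-.162),.035)
# plug bottom is 35 mm beyond TCP; hover 25 mm off the rim
env.reach(M-.06*way,quat(t40,1));print(monitor.sense()["clock"])
look("scene","b1",200,60,200,150,4)
E
```

```text
gap 0.4230640541643854 [ 0.43433598 -0.16210779  0.03545807] 10.9833
gap up 0.4192140844362611 [-0.7849925  -0.16411996 -2.42746252]
13.0
```

View pics/b1.png

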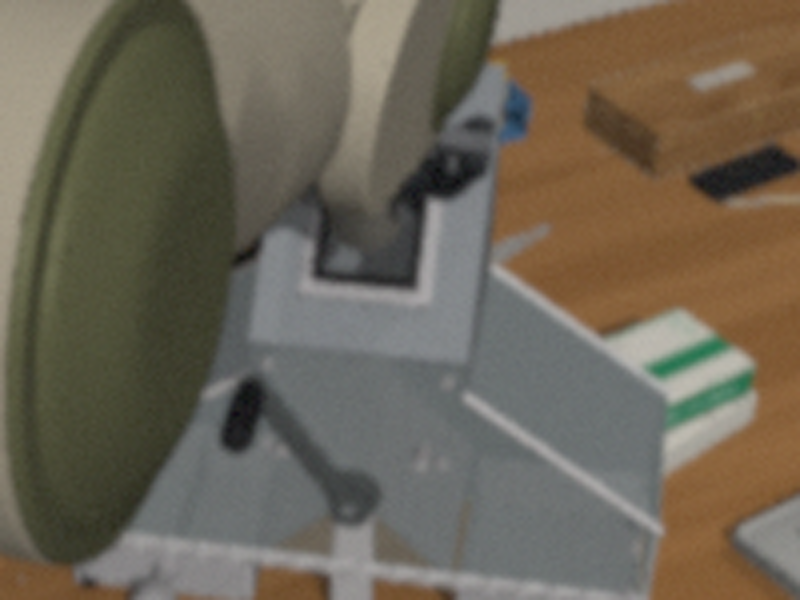

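The plug is held (gap 0.42) and hangs at crop (365,230), over the hole, which spans crop columns 318-425. I'll insert it with a guard.

```bash
python3 - <<'E'
from h import *
from bench import env,kinematics,monitor
g=env.movel(M-.006*way,velocity=.08,guard=12);s=monitor.sense()
print(g,"depth left",(M-s["position"])@way,s["contact_force"],s["clock"])
if not g:
    env.release();env.hold(.3);env.movel(M-.11*way,velocity=.3);print(monitor.sense()["clock"])
    env.close_gripper()
    env.reach(W(-.118,.10,.29),quat(0,1));print(monitor.sense()["clock"])
look("scene","c1",200,60,200,150,4)
E
```

```text
False depth left 0.006281071520904136 [-0.05234728 -0.18990717 -1.63263806] 13.875
15.2167
16.7833
```

View pics/c1.png

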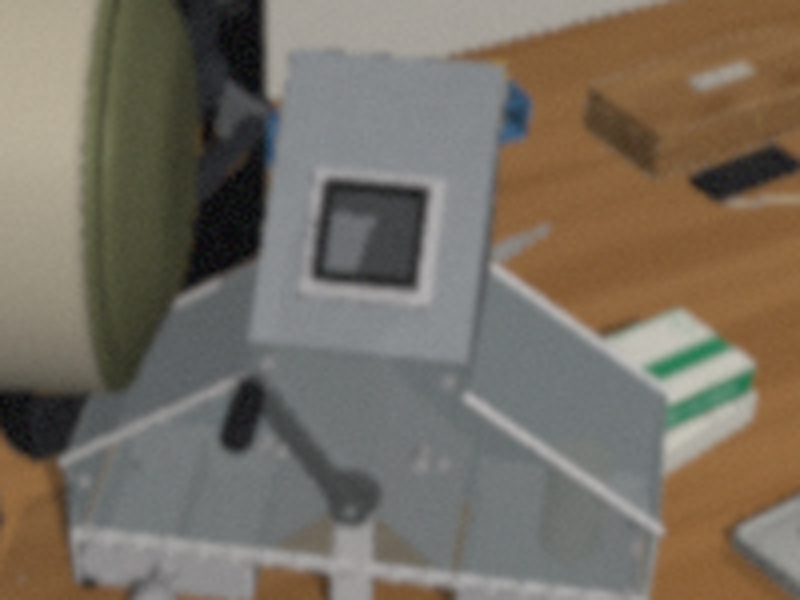

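The mouth is clear, and the wide plug shows faintly in the right pan at crop (570,510). Next: lever right, then the slim plug.

```bash
python3 - <<'E'
from h import *
from bench import env,kinematics,monitor
env.movel(W(-.118,.10,.168),velocity=.25)
g=env.movel(W(-.118,-.05,.168),velocity=.12,guard=12);s=monitor.sense();w=s["position"]-[p[0],p[1],0]
print(g,"y chute",-np.sin(p[2])*w[0]+np.cos(p[2])*w[1],s["contact_force"],s["clock"])
env.movel(W(-.118,.02,.168),velocity=.2);env.movel(W(-.118,.02,.29),velocity=.3)
pick((.3815,-.3185),.030)
env.reach(M-.06*way,quat(t40,1));print(monitor.sense()["clock"])
look("scene","d1",200,60,200,150,4)
E
```

```text
True y chute 0.04878965522486363 [0.5493558  0.052443   0.41945047] 18.0833
gap 0.2680902790051959 [ 0.38162536 -0.31859385  0.03033976] 22.0083
gap up 0.2656477740434771 [-0.44253063  0.212732   -0.96932977]
24.0583
```

View pics/d1.png

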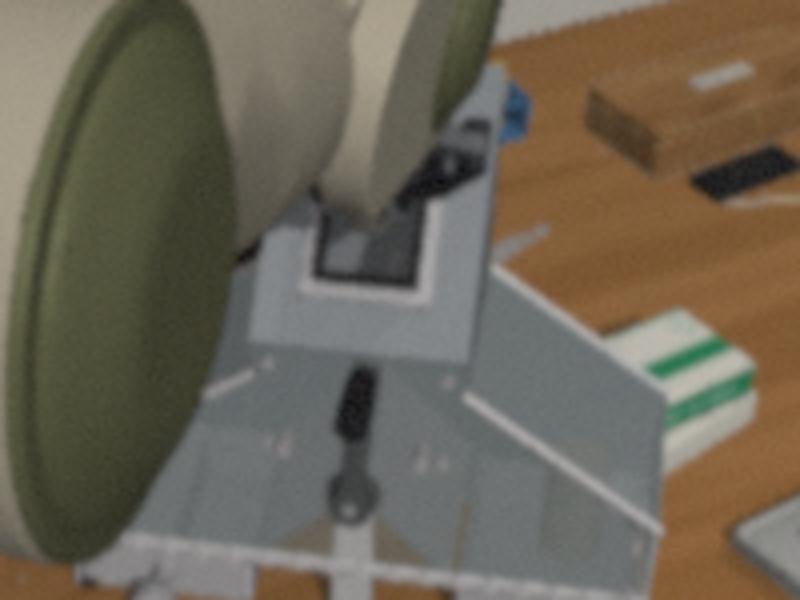

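The guard tripped on first contact, so the lever is only about upright: the grip is at crop (357,400). I'll finish the throw more slowly with the back of the finger, still holding the slim plug.

```bash
python3 - <<'E'
from h import *
from bench import env,kinematics,monitor
def yc():
    w=monitor.sense()["position"]-[p[0],p[1],0];return -np.sin(p[2])*w[0]+np.cos(p[2])*w[1]
env.movel(M-.10*way,velocity=.25)
env.reach(W(-.118,.085,.29),quat(0,1))
env.movel(W(-.118,.085,.168),velocity=.25)
for i in range(4):
    g=env.movel(W(-.118,-.04,.168),velocity=.07,guard=14);s=monitor.sense()
    print(g,yc(),s["contact_force"].round(1),s["finger_gap"],s["clock"])
    if not g or yc()<-.012: break
env.movel(W(-.118,.05,.168),velocity=.2);env.movel(W(-.118,.05,.30),velocity=.3)
env.reach(M-.06*way,quat(t40,1));print(monitor.sense()["clock"],monitor.sense()["finger_gap"])
look("scene","e1",200,60,200,150,4)
E
```

```text
True -0.020398461446346883 [5.  5.5 1.6] 0.2603525818780714 27.2417
29.225 0.2606345772679979
```

View pics/e1.png

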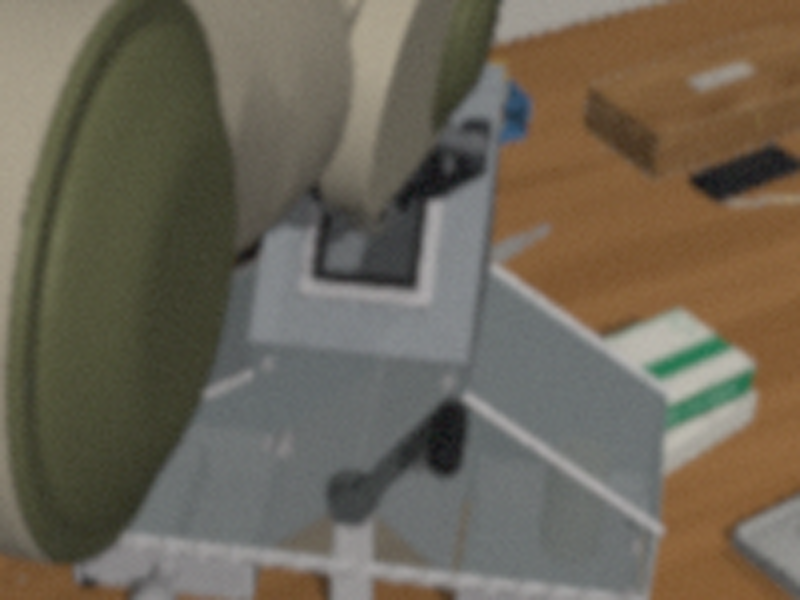

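The grip is at scene (311.5,169), which matches q=-0.6. I'll feed the slim plug.

```bash
python3 - <<'E'
from h import *
from bench import env,kinematics,monitor
g=env.movel(M-.004*way,velocity=.08,guard=12);s=monitor.sense()
print(g,"depth left",(M-s["position"])@way,s["contact_force"],s["clock"])
if not g:
    env.release();env.hold(.3);env.movel(M-.12*way,velocity=.3)
    env.reach([.25,-.40,.32],quat(0,1));print(monitor.sense()["clock"])
look("scene","f1",150,70,230,190,3);look("top","f2",150,60,240,200,3)
E
```

```text
False depth left 0.004298030115716976 [-0.06636971 -0.01091389 -0.26916152] 30.125
32.6833
```

View pics/f2.png

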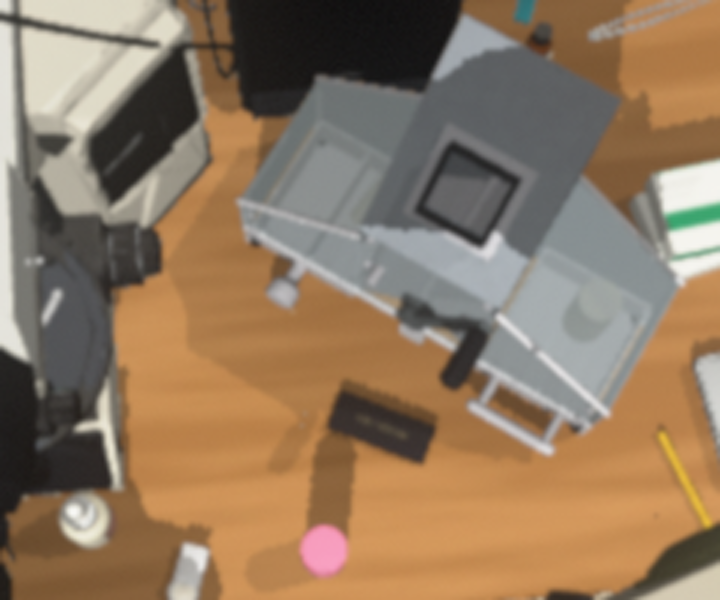

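View pics/f1.png

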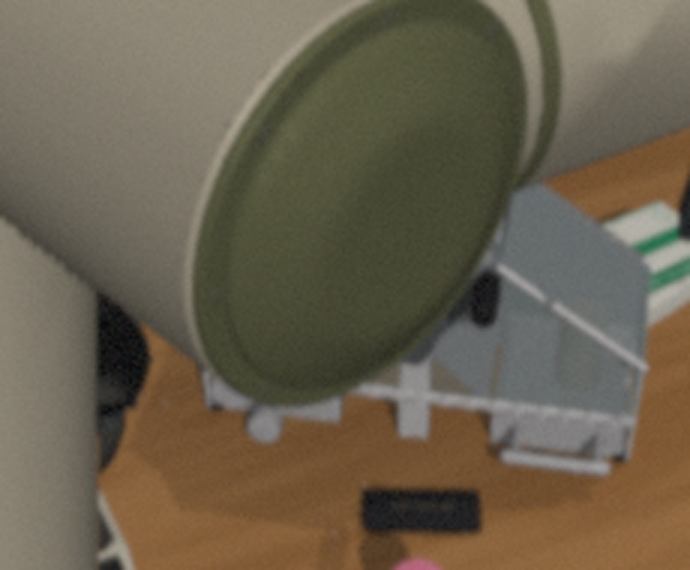

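I've used all 12 views, so the remaining checks are numeric. I'll park the arm at its start pose and compare both frames with the initial ones.

```bash
cat > chk.py <<'E'
from h import *
from bench import env,kinematics,monitor,eyes
import cv2,sys
if len(sys.argv)>1:
    b=-.95;j=np.array(kinematics.ik([.285*np.cos(b),.285*np.sin(b),.28],quat(0,1)));env.set_joints(j)
    j=j.copy();j[0]=.71;env.set_joints(j)
    env.set_joints([0.904,0.313,1.498,0,1.331,-0.223])
print(monitor.sense()["clock"])
d=pickle.load(open("f0.pkl","rb"))
for n in("top","scene"):
    f=eyes.grab_frame(n);pickle.dump(f,open(n+"2.pkl","wb"))
    D=cv2.GaussianBlur(f["frame"],(0,0),1.2).astype(int)-cv2.GaussianBlur(d[n]["frame"],(0,0),1.2)
    m=(abs(D).max(2)>9).astype(np.uint8)
    k,_,st,ce=cv2.connectedComponentsWithStats(m)
    for a,c in zip(st[1:],ce[1:]):
        if a[4]>=12:
            l=D[a[1]:a[1]+a[3],a[0]:a[0]+a[2]].mean((0,1)).round(0);print(n,a.tolist(),c.round(0),l)
    print("box/pan middle px",proj(d[n],[W(.003,.116,.02),W(.003,-.116,.02)]).round(0).tolist())
E
python3 chk.py move
```

```text
37.7083
top [306, 120, 10, 15, 44] [311. 127.] [4. 4. 4.]
top [281, 154, 34, 38, 685] [298. 173.] [-7. -6. -5.]
top [337, 158, 17, 16, 200] [345. 166.] [-11. -11. -14.]
top [203, 179, 39, 54, 1056] [227. 209.] [17.  7. -2.]
top [240, 197, 16, 21, 166] [247. 207.] [-9. -6. -4.]
top [270, 201, 30, 43, 586] [289. 226.] [14.  6. -1.]
top [113, 264, 5, 15, 50] [115. 271.] [13.  8.  4.]
box/pan middle px [[263.0, 129.0], [338.0, 172.0]]
scene [285, 150, 34, 34, 720] [301. 168.] [-7. -8. -8.]
scene [335, 177, 15, 20, 124] [339. 185.] [-6. -6. -9.]
scene [42, 205, 7, 5, 12] [ 45. 207.] [7. 7. 7.]
scene [55, 212, 10, 8, 25] [ 60. 216.] [6. 5. 5.]
scene [68, 221, 6, 6, 14] [ 70. 223.] [7. 6. 6.]
scene [77, 221, 4, 5, 14] [ 78. 223.] [-11. -10. -11.]
scene [76, 228, 6, 6, 17] [ 79. 230.] [8. 8. 8.]
scene [217, 235, 50, 55, 1405] [241. 262.] [ 10.  -1. -10.]
scene [299, 234, 31, 45, 753] [316. 256.] [16.  4. -7.]
scene [92, 243, 12, 15, 43] [ 98. 250.] [4. 4. 5.]
scene [105, 260, 5, 9, 17] [107. 264.] [6. 6. 7.]
scene [184, 266, 5, 10, 24] [186. 270.] [8. 7. 6.]
scene [61, 321, 36, 63, 170] [ 79. 353.] [-1. -0.  1.]
scene [117, 359, 7, 20, 69] [120. 369.] [9. 6. 4.]
box/pan middle px [[247.0, 186.0], [338.0, 197.0]]
```

```bash
python3 - <<'E'
from h import *
from bench import eyes
import cv2
d=pickle.load(open("f0.pkl","rb"))
for n,(x0,x1,y0,y1) in(("top",(226,300,84,150)),("scene",(214,300,120,206))):
    F=np.mean([eyes.grab_frame(n)["frame"].astype(float) for _ in range(8)],0)
    np.save(n+"avg.npy",F)
    D=cv2.GaussianBlur(F-d[n]["frame"],(0,0),1.6).mean(2)[y0:y1:2,x0:x1:2]
    print(n,"cols",x0,x1,"rows",y0,y1)
    for i,r in enumerate(D): print(f"{y0+2*i:3d} "+"".join(f"{int(round(v)):3d}" if abs(v)>=2 else "  ." for v in r))
E
```

```text
top cols 226 300 rows 84 150
 84   .  .  .  .  .  .  .  .  .  .  .  .  .  .  .  .  .  .  .  .  .  .  .  .  .  .  .  .  .  .  .  .  .  .  .  .  .
 86   .  .  .  .  .  .  .  .  .  .  .  .  .  .  .  .  .  .  .  .  .  .  .  .  .  .  .  .  .  .  .  .  .  .  .  .  .
 88   .  .  .  .  .  .  .  .  .  .  .  .  .  .  .  .  .  .  .  .  .  .  .  .  .  .  .  .  .  .  .  .  .  .  .  .  .
 90   .  .  .  .  .  .  .  .  .  .  .  .  .  .  .  .  .  .  .  .  .  .  .  .  .  .  .  .  .  .  .  .  .  .  .  .  .
 92   .  .  .  .  .  .  .  .  .  .  .  .  .  .  .  .  .  .  .  .  .  .  .  .  .  .  .  .  .  .  .  .  .  .  .  .  .
 94   .  .  .  .  .  .  .  .  .  .  .  .  .  .  .  .  .  .  .  .  .  .  .  .  .  .  .  .  .  .  .  .  .  .  .  .  .
 96   .  .  .  .  .  .  .  .  .  .  .  .  .  .  .  .  .  .  .  .  .  .  .  .  .  .  .  .  .  .  .  .  .  .  .  .  .
 98   .  .  .  .  .  .  .  .  .  .  .  .  .  .  .  .  .  .  .  .  .  .  .  .  .  .  .  .  .  .  .  .  .  .  .  .  .
100   .  .  .  .  .  .  .  .  .  .  .  .  .  .  .  .  .  .  .  .  .  .  .  .  .  .  .  .  .  .  .  .  .  .  .  .  .
102   .  .  .  .  .  .  .  
[... 7850 characters left out ...]
  .  .  .  .  .  .  .  .  .  .
196   .  .  .  .  .  .  .  .  .  .  .  .  .  .  .  .  .  .  .  .  .  .  .  .  .  .  .  .  .  .  .  .  .  .  .  .  .  .  .  .  .  .  .
198   .  .  .  .  .  .  .  .  .  .  .  .  .  .  .  .  .  .  .  .  .  .  .  .  .  .  .  .  .  .  .  .  .  .  .  .  .  .  .  .  .  .  .
200   .  .  .  .  .  .  .  .  .  .  .  .  .  .  .  .  .  .  .  .  .  .  .  .  .  .  .  .  .  .  .  .  .  .  .  .  .  .  .  .  .  .  .
202   .  .  .  .  .  .  .  .  .  .  .  .  .  .  .  .  .  .  .  .  .  .  .  .  .  .  .  .  .  .  .  .  .  .  .  .  .  .  .  .  .  .  .
204   .  .  .  .  .  .  .  .  .  .  .  .  .  .  .  .  .  .  .  .  .  .  .  .  .  .  .  .  .  .  .  .  .  .  .  .  .  .  .  .  .  .  .
```

```bash
python3 - <<'E'
from h import *
d=pickle.load(open("f0.pkl","rb"));c,s=np.cos(p[2]),np.sin(p[2])
loc=lambda w:np.round([c*(w[0]-p[0])+s*(w[1]-p[1]),-s*(w[0]-p[0])+c*(w[1]-p[1]),w[2]],3)
r=tri([d["top"],d["scene"]],[(270.5,128),(261.5,179)]);print(loc(r.x),r.cost)
for z in(.01,.03,.05,.09):print(z,[loc(ray(d["scene"],u,z)).tolist() for u in((265,169),(259,190))],loc(ray(d["top"],(270.5,128),z)))
for n in("top","scene"):print(n,"box corners z=.04",proj(d[n],chute(p,[[x,y,.04] for x,y in((-.056,.063),(-.056,.169),(.062,.169),(.062,.063))])).round(0).tolist())
E
```

```text
[0.008 0.086 0.045] 11.095598390823666
0.01 [[0.09, 0.085, 0.01], [0.004, 0.084, 0.01]] [0.019 0.101 0.01 ]
0.03 [[0.066, 0.08, 0.03], [-0.018, 0.079, 0.03]] [0.013 0.098 0.03 ]
0.05 [[0.042, 0.075, 0.05], [-0.04, 0.075, 0.05]] [0.006 0.094 0.05 ]
0.09 [[-0.006, 0.066, 0.09], [-0.084, 0.065, 0.09]] [-0.008  0.088  0.09 ]
top box corners z=.04 [[269.0, 154.0], [234.0, 134.0], [257.0, 99.0], [291.0, 118.0]]
scene box corners z=.04 [[263.0, 198.0], [220.0, 193.0], [232.0, 163.0], [271.0, 168.0]]
```

```bash
python3 -c "
from bench import job,monitor
print(monitor.sense()['clock'],monitor.sense()['contact_force']);job.hand_in()"
```

```text
38.6083 [ 0.55711038  0.04524677 -0.91070036]
the job is handed in; nothing more can be done
```

The job is handed in at 38.6 s on the robot clock: the wide plug is in the plain pan and, by my checks, the slim plug is in the partitioned box. The pan is under the chute's right shoulder and the box under the left. I threw the lever left before the wide plug and right before the slim one.

- **Wide plug:** it is clearly visible in the pan in the last top and scene pictures.
- **Slim plug:** I had used all my picture views, so this rests on comparing before and after images. A faint plug-shaped change shows in both cameras, in the box's inner half at about y = +86 mm and z = 45 mm in the chute's frame. The two views disagree by 1–2 cm there, because the chute's roof partly hides the spot from above. The position is still inside the box, and no loose slim plug shows elsewhere.
- **Lever:** on the second throw the force guard tripped at first contact and left the lever about upright. I saw this before feeding and finished the throw while holding the slim plug. The picture then matched the right stop.
- **Bystanders:** the image comparison showed no movement of the dropper bottle, the black case or the pink decoy. The arm is back at its start pose, touching nothing.

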